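# Rock the vial sorter's gate over and feed two vials down the other chute

## Robot

A 7-joint arm with a two-finger parallel gripper is mounted at the origin on a cart in front of the work surface, level with it; the furniture and walls round the work are solid. World frame = base frame: x ahead of the robot, y to its left, z up, the work surface at z = 0. Lengths are in m, angles in rad, forces in N, time in s.
With the tool pointing down it reaches from about 0.425 to 0.925 m from the base axis. Payload 6.8 kg.
Tool frame: the origin (TCP) lies at the very end of the fingers, on their centre line; the grasp point (between the pads) lies 19 mm behind it; z points along the fingers, y is the line along which they close (so a half turn about z gives the same grasp; the last joint's range is limited). The gripper opens to 85 mm and grips with 20 to 120 N. Pads are 22 mm wide; open, the fingers measure 114 mm over their backs; the gripper's body (76 mm by 85 mm) begins 54 mm behind the grasp point. The pads swing forward as they close: fully open they stand 13 mm farther back than shut.
Start: joints at [0.578, 0.477, 0.022, 1.555, -0.011, 1.109, -0.083], TCP at [0.522, -0.428, 0.231] pointing down, gripper open.
Joint ranges: [-2.96, 2.96], [-0.34, 2.1], [-1.41, 1.46], [0.24, 2.44], [-1.37, 4.51], [0.17, 1.92], [-2.96, 2.96]. Speed limits (rad/s): [2.39, 2.39, 3.14, 3.14, 3.14, 3.14, 3.14].

## Interface

Orientations are given as a unit quaternion [w, x, y, z].
In Python, from station import bot gives the robot as it stands.
- The arm moves only by the tool apply_moves, never from a script. Its argument "deltas" is a list of rows, each a list of 3 entries, a list of its own where there are three numbers: the closure, from 0 (fully open) to 1 (shut), then the shift along the tool's x, y, z in units of 0.2 m (1.0 is 0.2 m), then the turn about the tool's z in units of 2 pi rad (1.0 is 2 pi rad). A call has 1 to 12 rows; each row is the pose to reach, as a shift and turn from the pose commanded when the call began, along the tool's axes at that moment, turning the shorter way round; what a row does not reach only later rows make up. A row lasts 1/10 s, in which the tool goes at most 50 mm and 8.59 degrees, less where a joint would pass 70% of its speed; a pose out of reach is approached as far as the arm can. A call with a number of a shift or a turn outside -1 to 1 is refused whole. A call with a gripper value outside its range is refused whole. The fingers move at their own pace and stop on an object; "squeeze" is the grip in N (left out, the last holds). Time passes only in rows, so rows that repeat a pose let the fingers close. It gives the time, the measured TCP pose, the force, the opening and the grip force at its end, in the units of the state.
- bot.get_obs(): the state, without advancing time (a new reading comes with each control period).
- bot.read_camera(name): name is "scene" or "top"; returns a dict with "color" (384x512x3 uint8, red, green, blue), "intrinsics" (3x3 intrinsics, pixels), "k1" (the pictures are not rectified: a ray, as slopes to the right and down, at radius r is drawn at 1 + k1 r^2 times it, then the intrinsics apply), "pose" (4x4, takes a point from camera to world coordinates). Camera axes: x right, y down, z forward; pixel columns grow to the right and rows downward; lengths in m; the calibration is good to about 2 mm. A picture is of the moment at which its call begins. There is no depth.
- bot.hand_in(): hands the job in; it is judged then, once.
Trained networks look in a picture, given as the dict that the camera call returned (one of the last four; its "shot" number tells which), for a name from the list of things; names that differ only in an ending like _2 or _b are one class to them, and where a whole thing is asked for, a point or a joint stands for the part that bears it (a point fixed in the world has none). Each returns a list of dicts, best first, with "confidence" (0 to 1); they miss things now and then, are a little off and sometimes report something else, mostly with a low value. They report only what shows in the picture. A call takes as long as a camera call. They do not tell look-alikes from the thing itself.
- bot.look_for(picture, target): "point" ([x, y, z] in m, in world coordinates, good to about 4 mm: the middle of the surface that is visible of it).
The state is a dict: "t": time; "q": joint angles; "joint_vel": joint speeds; "joint_torque": joint torques, N m; "eef_pos": TCP position; "tool_rot": TCP orientation; "contact_force": force on the tool from outside, world axes, zero at the start; "torque": the same for the moment, N m; "gripper_width": opening from 0.0 (shut) to 1.0 (fully open); "grasp_force": force on a finger pad.
Only numpy, scipy, OpenCV 4.12 (cv2) and the standard library are available. Lean on these libraries where they do the work, as an engineer would, in place of code of your own. Each camera call takes 0.05 s, during which the arm holds its last target. There are 200 camera calls.

## Task

The vial sorter's seesaw gate is tipped so that vials would run down one of its two chutes. With the fingertips, press down the raised thumb pad of its rocker bar until the gate has gone over its pivot and rests on the other side; then push the two vials lying on the feed deck along the deck so that they drop through the slot and come to rest in the chute that the gate now feeds. Do not grasp or lift anything, and leave the other things on the bench where they are.

Things in the scene. Friction and masses are not known exactly. Their poses are not given: they have to be found in the camera images.
- sorter: the vial sorter, bolted down: a low aluminium frame 470 mm wide (y), 100 mm deep (x), with a feed deck over its left half and a chute at each side. Origin under its centre on the worktop; its x points away from the robot at yaw 0, y left, z up. x, y, z in the other entries are in this frame, in mm. The vials' lane is 70 mm wide (x -35 to 35). Highest point: z = 159
- deck_edge (a point): inner edge of the white feed deck, mid-lane, on its top face: y = 22, z = 130. From here the deck falls 2.5 degrees outward to its open end at y = 139, z = 125. Side rails at x = -37 and 37 (4 thick) stand up to z = 138. The slot is the gap beside this edge, from y = 22 to y = -18, where a stop plate up to z = 159 closes it
- deck_ridge (a point): a low ridge across the deck, mid-lane, at y = 84, 3 mm high; this point is on the deck's face, z = 127. The vials lie on its slot side; the deck on its outer side is bare, with room for fingertips
- chute_left (a point): lower end of the left chute, mid-lane, on its floor at the end wall: y = 232, z = 24. The chute comes down from y = 80, z = 50; its walls stand up to z = 68
- chute_right (a point): lower end of the right chute, the mirror image: y = -232, z = 24
- gate (a joint): hinge of the seesaw gate, axis along x at y = 0, z = 85; rad. It carries the white gate plate under the slot and the rocker bar in front of the frame (x = -95) with a thumb pad at each end. -0.30: left low, feeds the left chute; +0.30: right low, feeds the right. Top-heavy: it topples to the side it has passed, and starts at rest on one end stop, either. Under 2 N on the raised pad rocks it over
- pad_left (a point): middle of the top face of the rocker bar's left thumb pad (grey, 28 mm in x, 36 mm in y, 6 thick). In the sorter's frame about x = -95, y = 105, z = 110 with the gate level; at the end stops y = 93, z = 140 raised and y = 108, z = 78 down
- pad_right (a point): the same for the right thumb pad (x = -95, y = -105)
- vial_outer_mid (a point): middle of the vial farther from the slot, lying against the ridge (about y = 75 on the sorter): a closed round sample vial 26 mm in diameter, 62 mm long, about 30 g, lying on the feed deck along the sorter's x with its cap to the back; it rolls. This point is on its axis, 13 mm above the deck
- vial_inner_mid (a point): middle of the vial next to the slot, lying against the other (about y = 48 on the sorter): a closed round sample vial 26 mm in diameter, 62 mm long, about 30 g, lying on the feed deck along the sorter's x with its cap to the back; it rolls. This point is on its axis, 13 mm above the deck
- dish: bystander, to be left alone: petri dish, 60 mm across, 12 high, in front of the sorter. Origin: centre of its underside
- lab_timer: bystander, to be left alone: timer, 60 x 68 x 17 mm, in front of the sorter to the left. Origin: centre of its underside
- big_tube: bystander, to be left alone: large screw-cap tube lying in front of the right chute, 114 long, 34 thick. Origin: centre of its underside
- spare_vial: bystander, to be left alone: vial standing upright in front of the left chute, 26 across, 62 high. Origin: centre of its underside
- marker: bystander, to be left alone: marker pen lying behind the sorter, 135 long, 17 thick. Origin: centre of its underside
Mind the look-alikes: they are no part of the job. What is shaped like the part that bears vial_inner_mid but black or pink is not meant.

How it is judged:
By the outcome, as a careful person would: the job done as asked, in the order asked, and still so for the second after the job is handed in, with the robot touching nothing.
It also fails if it takes over 48 s, if anything falls off the work surface, if the arm or the gripper's body presses on something with over 40 N, if the wrist force passes 120 N, or if a joint passes its speed limit or range.

## Working session

There is one attempt and no reset: what is moved stays moved. The work goes in short steps, Python scripts to look and compute and a tool call to move; the robot and the scene stay as the last step left them, time stands still between calls to the robot, and variables do not carry over. Pictures are saved under pics/ and viewed, at most 10 in all, crops included, and the job is handed in when it is done.

Besides the shell and the picture viewer there is one more tool, called after "Emit:" as a command line: name --argument value ..., lists and objects as JSON in quotes. apply_moves: Moves the arm, as the interface text tells. Its arguments: {"type":"object","properties":{"deltas":{"type":"array","items":{"type":"array"}},"squeeze":{"type":"number"}},"required":["deltas"]}

```bash
mkdir -p pics; ls; python3 - <<'E'
from station import bot
import cv2,numpy as np
o=bot.get_obs();print({k:np.round(o[k],3) for k in('t','eef_pos','tool_rot','contact_force','gripper_width')})
for n in('scene','top'):
    p=bot.read_camera(n);cv2.imwrite(f'pics/{n}0.png',cv2.resize(p['color'][:,:,::-1],(768,576)))
    print(n,p['intrinsics'].round(1).tolist(),p['k1'],p['pose'].round(3).tolist())
    for t in('sorter','pad_left','pad_right','vial_outer_mid','vial_inner_mid','gate','dish','lab_timer','big_tube','spare_vial','marker'):
        print(t,[(np.round(d['point'],3).tolist(),round(d['confidence'],2)) for d in bot.look_for(p,t)[:4]])
E
```

```text
pics
{'t': np.float64(0.0), 'eef_pos': array([ 0.522, -0.427,  0.23 ]), 'tool_rot': array([-0.001,  0.904,  0.428, -0.   ]), 'contact_force': array([-0.066, -0.085, -0.51 ]), 'gripper_width': np.float64(1.0)}
scene [[464.6, 0.0, 256.2], [0.0, 464.6, 189.2], [0.0, 0.0, 1.0]] -0.18336283185362698 [[0.645, -0.423, 0.636, -0.319], [-0.764, -0.331, 0.554, -0.661], [-0.024, -0.844, -0.537, 0.807], [0.0, 0.0, 0.0, 1.0]]
sorter [([0.526, -0.08, 0.056], 0.95)]
pad_left [([0.486, -0.058, 0.087], 0.93)]
pad_right [([0.482, -0.059, 0.083], 0.91)]
vial_outer_mid [([0.56, 0.018, 0.149], 0.52)]
vial_inner_mid [([0.558, -0.009, 0.148], 0.65), ([0.37, 0.175, 0.02], 0.63), ([0.408, 0.34, 0.017], 0.6), ([0.383, -0.335, 0.023], 0.51)]
gate [([0.558, -0.014, 0.147], 0.65), ([0.48, -0.057, 0.086], 0.58)]
dish [([0.418, -0.04, 0.01], 0.51)]
lab_timer [([0.454, 0.085, 0.013], 0.93), ([0.484, -0.058, 0.086], 0.35)]
big_tube [([0.416, -0.217, 0.026], 0.57)]
spare_vial [([0.522, 0.146, 0.032], 0.61)]
marker []
top [[441.7, 0.0, 257.0], [0.0, 441.7, 193.1], [0.0, 0.0, 1.0]] -0.03265768903255553 [[0.02, -0.994, 0.108, 0.362], [-1.0, -0.02, 0.0, 0.064], [0.002, -0.108, -0.994, 1.261], [0.0, 0.0, 0.0, 1.0]]
sorter [([0.536, -0.05, 0.055], 0.61)]
pad_left [([0.5, -0.061, 0.085], 0.84), ([0.418, -0.214, 0.026], 0.75)]
pad_right [([0.502, -0.055, 0.088], 0.6), ([0.453, 0.096, 0.016], 0.21)]
vial_outer_mid [([0.57, 0.023, 0.149], 0.65)]
vial_inner_mid [([0.564, -0.005, 0.155], 0.81), ([0.408, 0.348, 0.023], 0.78), ([0.376, 0.182, 0.021], 0.58), ([0.391, -0.327, 0.023], 0.54)]
gate [([0.509, -0.058, 0.085], 0.91), ([0.523, 0.151, 0.066], 0.68)]
dish [([0.423, -0.031, 0.009], 0.83)]
lab_timer [([0.454, 0.096, 0.015], 0.71)]
big_tube [([0.421, -0.217, 0.026], 0.75)]
spare_vial [([0.522, 0.153, 0.063], 0.54)]
marker [([0.655, 0.022, 0.014], 0.46)]
```

View pics/scene0.png

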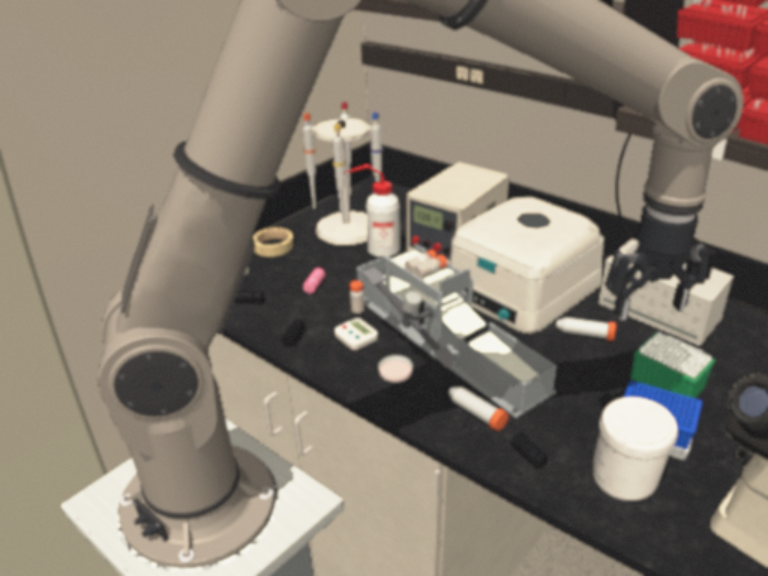

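View pics/top0.png

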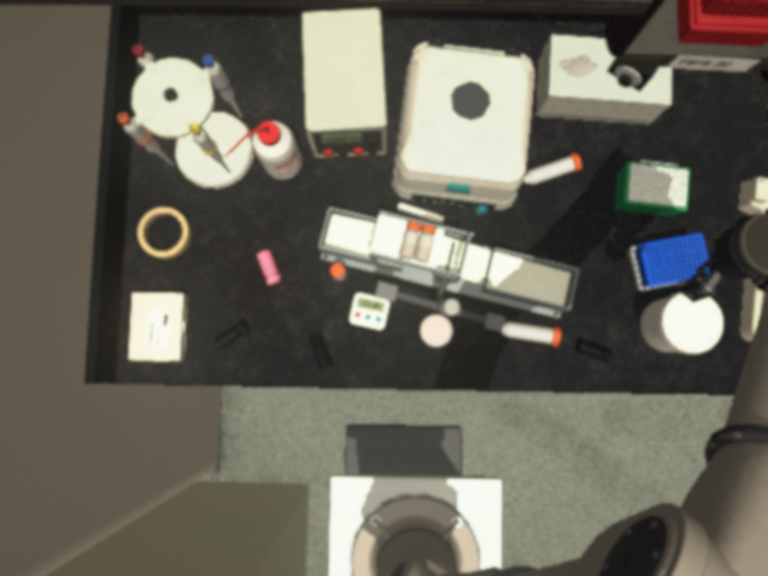

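The scene view shows the sorter in the middle, around (450,330), with two white vials with orange caps on its deck at (425,260). In the top view they are at (411,240) and (426,243), and the thumb pads are near (385,290) and (495,322). Candidates for the vials in the top view: the deck pair (chosen), pink (268,267), black (232,333), (320,350) and (592,348), the upright spare (338,270), and the big tubes (532,333) and (553,168). Next is a close crop.

```bash
cat > h.py <<'E'
import numpy as np,cv2
from station import bot
def proj(p,X):
    T=np.linalg.inv(p['pose']);c=np.atleast_2d(X)@T[:3,:3].T+T[:3,3]
    s=c[:,:2]/c[:,2:];s=s*(1+p['k1']*(s**2).sum(1,keepdims=True))
    K=p['intrinsics'];return s*[K[0,0],K[1,1]]+K[:2,2]
def s2w(pose,X):
    x,y,a=pose;X=np.atleast_2d(X)/1000.;c,s=np.cos(a),np.sin(a)
    return np.c_[x+c*X[:,0]-s*X[:,1],y+s*X[:,0]+c*X[:,1],X[:,2]]
def crop(img,x0,y0,x1,y1,f):
    return cv2.resize(img[y0:y1,x0:x1,::-1],None,fx=f,fy=f,interpolation=cv2.INTER_CUBIC)
E
python3 - <<'E'
from h import *
p=bot.read_camera('top');s=bot.read_camera('scene')
cv2.imwrite('pics/c1.png',np.vstack([crop(p['color'],205,125,395,235,4)[:,:760],np.zeros((4,760,3),np.uint8)]))
cv2.imwrite('pics/c2.png',crop(s['color'],220,150,380,280,4))
E
```

```text
(no output)
```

View pics/c1.png

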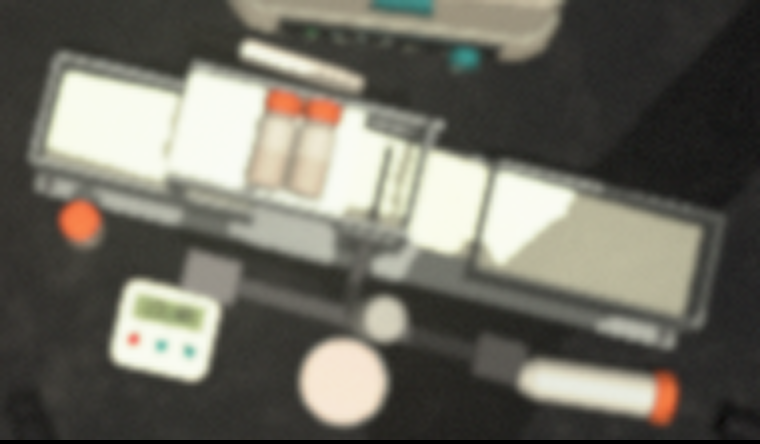

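View pics/c2.png

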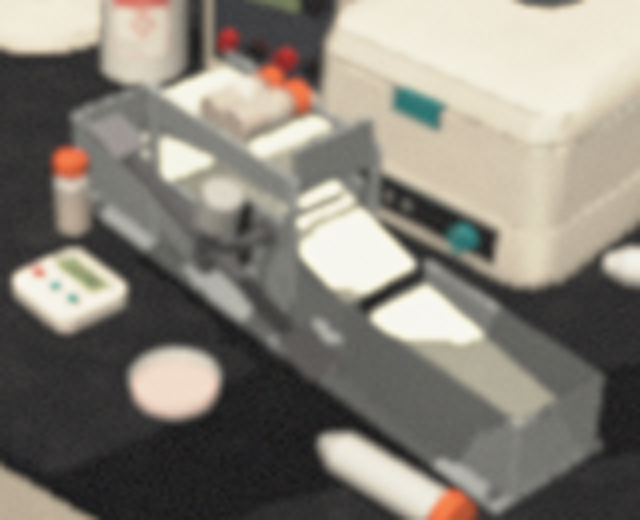

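The crops show the left pad is raised: at (212,275) in c1 it is larger and lit, and in c2 it sits high at (115,135). The right pad is low at (500,357). So I press the left pad, and the vials go to the left chute. The target vials are at (272,145) and (312,150) in c1, with orange caps and clear bodies.

```bash
python3 - <<'E'
from h import *
from scipy.optimize import least_squares
p=bot.read_camera('top');s=bot.read_camera('scene')
def C(u,v):return [205+u/4-.4,125+v/4-.4]
def S(u,v):return [220+u/4-.4,150+v/4-.4]
# (image, px, sorter pt fn)
obs=[(p,C(212,275),[-95,93,140]),(p,C(500,357),[-95,-108,78]),(s,S(117,135),[-95,93,140]),(s,S(318,345),[-95,-108,78]),
(p,C(60,57),['h',235,68]),(p,C(33,160),['-h',235,68]),(p,C(720,213),['h',-235,68]),(p,C(702,325),['-h',-235,68]),
(p,C(292,148),[0,61.5,145])]
def f(v):
    r=[]
    for im,px,X in obs:
        X=[v[3] if X[0]=='h' else -v[3] if X[0]=='-h' else X[0]]+X[1:]
        r.append(proj(im,s2w(v[:3],X))[0]-px)
    return np.ravel(r)
R=least_squares(f,[.553,-.051,-.2,45],loss='soft_l1',x_scale=[.01,.01,.1,10])
print(R.x.round(4),f(R.x).reshape(-1,2).round(1).tolist())
v=R.x[:3];np.save('pose.npy',v)
for n,X in dict(padL=[-95,93,140],vo=[0,75,140],vi=[0,48,141],edge=[0,22,130],ridge=[0,84,127],finger=[0,120,126]).items():print(n,s2w(v,X).round(4).tolist())
o=bot.get_obs();from scipy.spatial.transform import Rotation as Ro
w=o['tool_rot'];M=Ro.from_quat([*w[1:],w[0]]).as_matrix();print(M.round(3).tolist(),o['eef_pos'].round(4),o['t'])
E
```

```text
[ 0.5541 -0.0487 -0.2181 38.0638] [[0.0, 0.7], [0.8, 0.2], [-0.0, 0.1], [-1.9, 1.0], [-0.8, -0.8], [-0.8, -0.0], [1.0, 0.1], [-0.3, -0.9], [0.7, -0.7]]
padL [[0.4814, 0.0626, 0.14]]
vo [[0.5703, 0.0245, 0.14]]
vi [[0.5645, -0.0018, 0.141]]
edge [[0.5588, -0.0272, 0.13]]
ridge [[0.5722, 0.0333, 0.127]]
finger [[0.58, 0.0685, 0.126]]
[[0.633, 0.774, 0.0], [0.774, -0.633, -0.0], [0.0, 0.0, -1.0]] [ 0.5224 -0.4276  0.2313] 1.4
```

Emit:
apply_moves --deltas '[[1,[0.9,-0.86,0],-0.0744],[1,[0.9,-0.86,0],-0.0744],[1,[0.9,-0.86,0],-0.0744],[1,[0.9,-0.86,0],-0.0744],[1,[0.9,-0.86,0],-0.0744],[1,[0.9,-0.86,0],-0.0744],[1,[0.9,-0.86,0],-0.0744],[1,[0.9,-0.86,0],-0.0744]]'

```text
t: 2.2
eef_pos: [0.5033, -0.1808, 0.2314]
tool_rot: [0.0, 0.781, 0.625, -0.0]
contact_force: [-0.5, 0.5, 0.6]
gripper_width: 0.0
grasp_force: 0.0
```

Emit:
apply_moves --deltas '[[1,[1,-0.375,0],0],[1,[1,-0.375,0],0],[1,[1,-0.375,0],0],[1,[1,-0.375,0],0],[1,[1,-0.375,0],0],[1,[1,-0.375,0],0],[1,[1,-0.375,0.1],0]]'

```text
t: 2.9
eef_pos: [0.476, 0.0306, 0.2131]
tool_rot: [0.002, 0.781, 0.625, 0.002]
contact_force: [0.7, -1.4, 0.2]
gripper_width: 0.001
grasp_force: 0.0
```

```bash
python3 - <<'E'
from h import *
o=bot.get_obs();e=o['eef_pos'];v=np.load('pose.npy');c,s=np.cos(v[2]),np.sin(v[2]);d=e[:2]-v[:2]
print('sorter frame',(c*d[0]+s*d[1]).round(4),(-s*d[0]+c*d[1]).round(4),e[2].round(4),o['t'])
s=bot.read_camera('scene')
i=s['color'].copy()
a=crop(i,200,90,380,230,4)
for X in ([-95,93,140],[0,75,140],[0,48,141],[-37,139,138-5],[-37,22,138]):
    q=(proj(s,s2w(v,X))[0]-[200,90])*4;cv2.circle(a,tuple(int(t) for t in q),3,(0,0,255),-1)
cv2.imwrite('pics/c3.png',a)
E
```

```text
sorter frame -0.0934 0.0605 0.2131 2.9
```

View pics/c3.png

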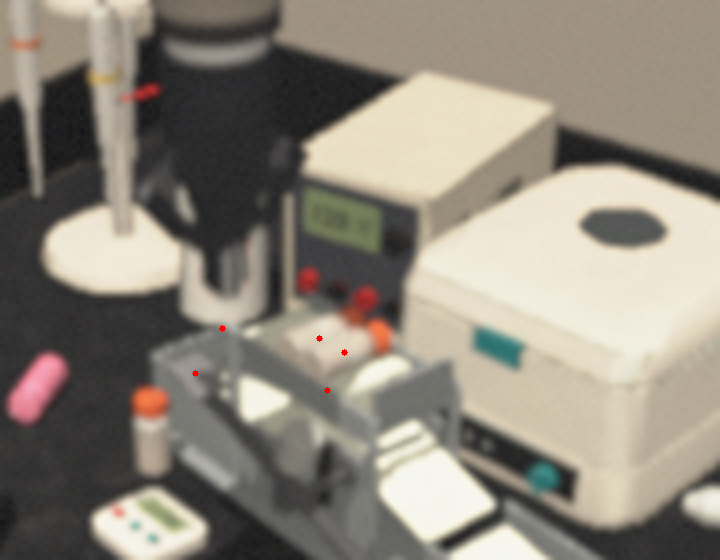

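The overlay fits: the pad dot lies on the pad at (195,373), and the fingers hang above it at (225,310). Next I press the pad.

Emit:
apply_moves --deltas '[[1,[0.19,-0.01,0],0],[1,[0.19,-0.01,0.1],0],[1,[0.19,-0.01,0.25],0],[1,[0.19,-0.01,0.33],0],[1,[0.19,-0.01,0.37],0],[1,[0.19,-0.01,0.41],0],[1,[0.2,-0.01,0.45],0],[1,[0.2,-0.01,0.49],0],[1,[0.2,-0.01,0.53],0],[1,[0.21,-0.01,0.57],0],[1,[0.21,-0.01,0.6],0],[1,[0.21,-0.01,0.6],0]]'

```text
t: 4.15
eef_pos: [0.48, 0.0736, 0.0904]
tool_rot: [-0.0, 0.78, 0.626, -0.001]
contact_force: [-0.2, -0.3, 0.1]
gripper_width: -0.001
grasp_force: 0.0
```

Emit:
apply_moves --deltas '[[1,[0,0,0],0],[1,[0,0,-0.2],0],[1,[0,0,-0.4],0],[1,[0,0,-0.6],0],[1,[0,0,-0.6],0]]'

```text
t: 4.65
eef_pos: [0.4841, 0.0746, 0.2171]
tool_rot: [0.003, 0.78, 0.626, 0.005]
contact_force: [1.1, 1.5, -0.7]
gripper_width: 0.001
grasp_force: 0.0
```

```bash
python3 - <<'E'
from h import *
o=bot.get_obs();e=o['eef_pos'];v=np.load('pose.npy');c,s=np.cos(v[2]),np.sin(v[2]);d=e[:2]-v[:2]
print('sorter frame',(c*d[0]+s*d[1]).round(4),(-s*d[0]+c*d[1]).round(4),e[2].round(4),o['t'])
s=bot.read_camera('scene')
a=crop(s['color'],200,120,380,260,4)
for X,k in (([-95,108,78],(0,0,255)),([-95,-93,140],(0,0,255)),([0,75,140],(255,0,0)),([0,48,141],(255,0,0))):
    q=(proj(s,s2w(v,X))[0]-[200,120])*4;cv2.circle(a,tuple(int(t) for t in q),3,k,-1)
cv2.imwrite('pics/c4.png',a)
E
```

```text
sorter frame -0.095 0.1052 0.2171 4.65
```

View pics/c4.png

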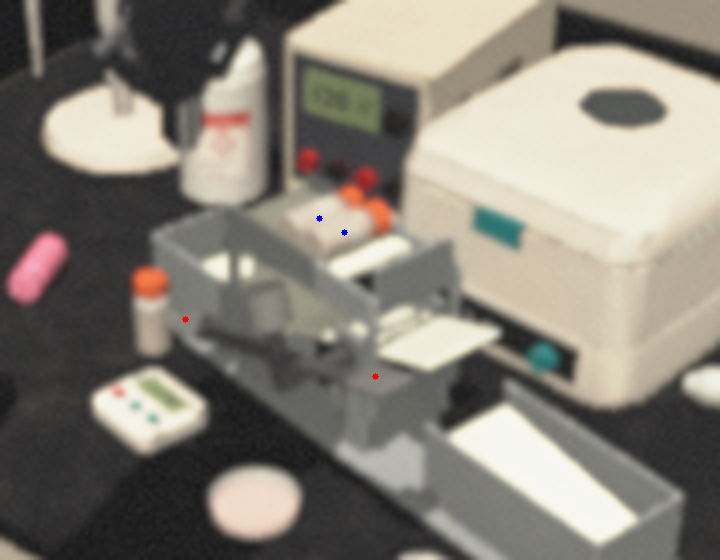

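The gate has gone over: the right pad is now raised at (375,378), and the vials are still on the deck at the blue dots. Next the fingers go down behind the vials.

Emit:
apply_moves --deltas '[[0.8,[0.06,0.25,0],0],[0.8,[0.06,0.475,0],0],[0.8,[0.06,0.475,0],0],[0.8,[0.06,0.475,0.1],0],[0.8,[0.06,0.475,0.2],0],[0.8,[0.06,0.475,0.2],0]]'

```text
t: 5.3
eef_pos: [0.573, 0.0642, 0.1677]
tool_rot: [-0.002, 0.78, 0.626, -0.003]
contact_force: [0.5, -0.4, 1.0]
gripper_width: 0.202
grasp_force: 0.0
```

```bash
python3 - <<'E'
from h import *
o=bot.get_obs();e=o['eef_pos'];v=np.load('pose.npy');c,s=np.cos(v[2]),np.sin(v[2]);d=e[:2]-v[:2]
print('sorter frame',(c*d[0]+s*d[1]).round(4),(-s*d[0]+c*d[1]).round(4),e[2].round(4),o['t'],o['gripper_width'])
s=bot.read_camera('scene');p=bot.read_camera('top')
cv2.imwrite('pics/c5.png',np.hstack([crop(s['color'],230,120,330,220,4),crop(p['color'],220,105,320,205,4)]))
E
```

```text
sorter frame -0.006 0.1143 0.1677 5.3 0.20151120066383474
```

View pics/c5.png

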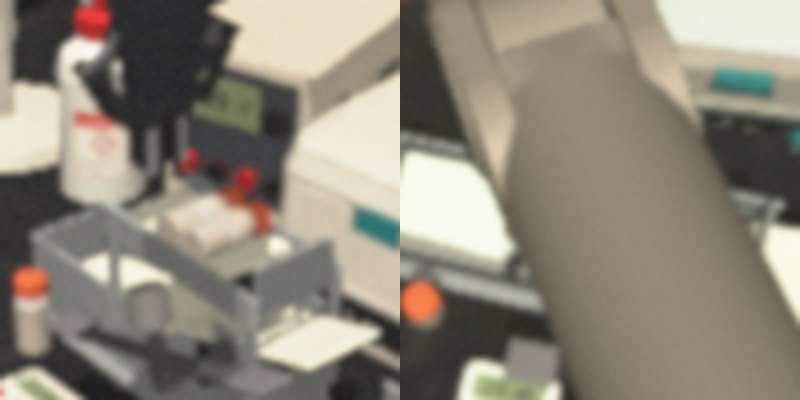

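Emit:
apply_moves --deltas '[[0.8,[0.02,0.01,0],0],[0.8,[0.02,0.01,0.06],0],[0.8,[0.02,0.01,0.12],0],[0.8,[0.02,0.01,0.16],0],[0.8,[0.02,0.01,0.16],0],[0.8,[0.02,0.01,0.16],0]]'

```text
t: 6.0
eef_pos: [0.5786, 0.0681, 0.139]
tool_rot: [-0.0, 0.78, 0.626, -0.0]
contact_force: [-0.1, -0.4, -0.2]
gripper_width: 0.203
grasp_force: 0.0
```

```bash
cat > st.py <<'E'
from h import *
o=bot.get_obs();e=o['eef_pos'];v=np.load('pose.npy');c,s=np.cos(v[2]),np.sin(v[2]);d=e[:2]-v[:2]
print('sorter frame',(c*d[0]+s*d[1]).round(4),(-s*d[0]+c*d[1]).round(4),e[2].round(4),o['t'],o['contact_force'].round(1))
E
python3 st.py
```

```text
sorter frame -0.0014 0.1194 0.139 6.0 [-0.1 -0.4 -0.2]
```

Emit:
apply_moves --deltas '[[0.8,[-0.02,0.005,0.02],0],[0.8,[-0.06,0.005,0.02],0],[0.8,[-0.09,0.005,0.02],0],[0.8,[-0.11,0.005,0.02],0],[0.8,[-0.13,0.005,0.02],0],[0.8,[-0.15,0.005,0.02],0],[0.8,[-0.17,0.005,0.02],0],[0.8,[-0.19,0.005,0.02],0],[0.8,[-0.21,0.005,0.02],0],[0.8,[-0.23,0.005,0.02],0],[0.8,[-0.25,0.005,0.02],0],[0.8,[-0.25,0.005,0.02],0]]'

```text
t: 7.2
eef_pos: [0.5686, 0.0182, 0.1352]
tool_rot: [0.0, 0.78, 0.625, -0.0]
contact_force: [1.2, 0.6, 0.2]
gripper_width: 0.196
grasp_force: 0.0
```

```bash
python3 st.py; python3 - <<'E'
from h import *
s=bot.read_camera('scene')
cv2.imwrite('pics/c6.png',crop(s['color'],220,110,340,220,5))
E
```

```text
sorter frame -0.0002 0.0684 0.1352 7.2 [1.2 0.6 0.2]
```

View pics/c6.png

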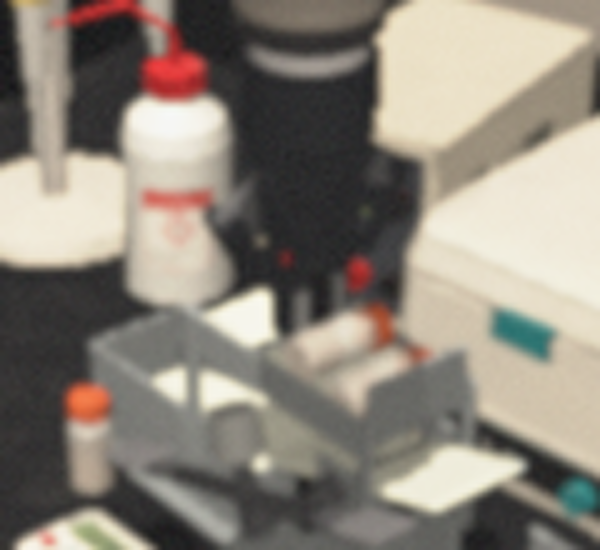

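Both vials are straight, at (340,337) and (380,375). The inner one is at the slot edge, so I keep pushing.

Emit:
apply_moves --deltas '[[0.8,[-0.02,0,0],0],[0.8,[-0.04,0,0],0],[0.8,[-0.05,0,0],0],[0.8,[-0.05,0,0],0],[0.8,[-0.05,0,0],0],[0.8,[-0.07,0,0],0],[0.8,[-0.09,0,0],0],[0.8,[-0.11,0,0],0],[0.8,[-0.13,0,0],0],[0.8,[-0.15,0,0],0],[0.8,[-0.17,0,0],0],[0.8,[-0.17,0,0],0]]'

```text
t: 8.45
eef_pos: [0.5613, -0.015, 0.1353]
tool_rot: [0.0, 0.78, 0.625, -0.0]
contact_force: [-0.2, 0.4, -0.5]
gripper_width: 0.2
grasp_force: 0.0
```

Emit:
apply_moves --deltas '[[0.8,[-0.02,0,0],0],[0.8,[-0.04,0,0],0],[0.8,[-0.04,0,0],0],[0.8,[-0.04,0,0],0],[0.8,[0,0,0],0],[0.8,[0,0,-0.2],0],[0.8,[0,0,-0.4],0],[0.8,[0,0,-0.4],0]]'

```text
t: 9.25
eef_pos: [0.5652, -0.0125, 0.2209]
tool_rot: [0.003, 0.78, 0.626, 0.004]
contact_force: [0.1, -0.6, -0.1]
gripper_width: 0.2
grasp_force: 0.0
```

```bash
python3 st.py; python3 - <<'E'
from h import *
s=bot.read_camera('scene')
for t in('vial_inner_mid','vial_outer_mid'):print([(np.round(d['point'],3).tolist(),round(d['confidence'],2)) for d in bot.look_for(s,t)])
cv2.imwrite('pics/c7.png',crop(s['color'],220,110,340,220,5))
E
```

```text
sorter frame 0.003 0.0378 0.2209 9.25 [ 0.1 -0.6 -0.1]
[([0.527, 0.278, 0.021], 0.69), ([0.402, 0.345, 0.016], 0.67), ([0.369, 0.176, 0.02], 0.64), ([0.386, -0.334, 0.021], 0.6), ([0.603, 0.16, 0.05], 0.43)]
[([0.594, 0.128, 0.051], 0.5)]
```

View pics/c7.png

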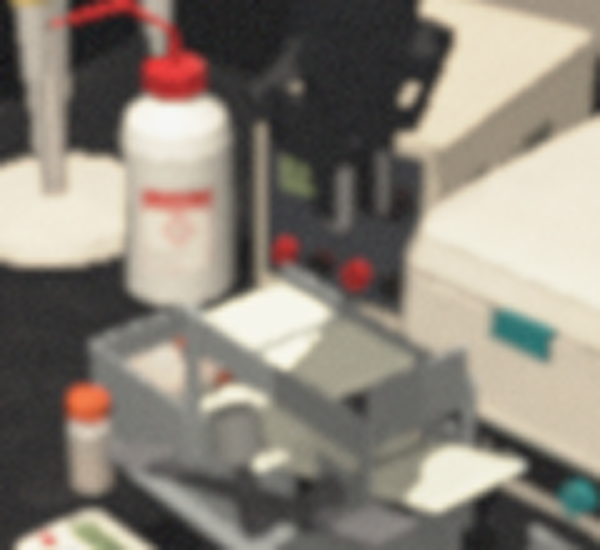

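The deck is empty, and caps show in the left chute at (180,340) and (225,378). I'll retreat and check from above.

Emit:
apply_moves --deltas '[[0.8,[0,0,-0.1],0],[0.8,[-0.2,0,-0.2],0],[0.8,[-0.5,0,-0.2],0],[0.8,[-0.8,0,-0.2],0],[0.8,[-1,0,-0.2],0],[0.8,[-1,0,-0.2],0],[0.8,[-1,0,-0.2],0],[0.8,[-1,0,-0.2],0]]'

```text
t: 10.2
eef_pos: [0.5181, -0.2075, 0.2542]
tool_rot: [-0.001, 0.78, 0.626, -0.0]
contact_force: [0.0, 1.1, -0.3]
gripper_width: 0.198
grasp_force: 0.0
```

```bash
python3 - <<'E'
from h import *
p=bot.read_camera('top');v=np.load('pose.npy')
for t in('vial_inner_mid','vial_outer_mid'):print([(np.round(d['point'],3).tolist(),round(d['confidence'],2)) for d in bot.look_for(p,t)])
cv2.imwrite('pics/c8.png',crop(p['color'],205,125,395,235,4))
E
```

```text
[([0.531, 0.281, 0.023], 0.71), ([0.603, 0.157, 0.052], 0.66), ([0.421, -0.032, 0.008], 0.61), ([0.377, 0.179, 0.024], 0.57), ([0.406, 0.35, 0.027], 0.47)]
[([0.539, -0.04, 0.07], 0.7), ([0.525, 0.154, 0.063], 0.4)]
```

View pics/c8.png

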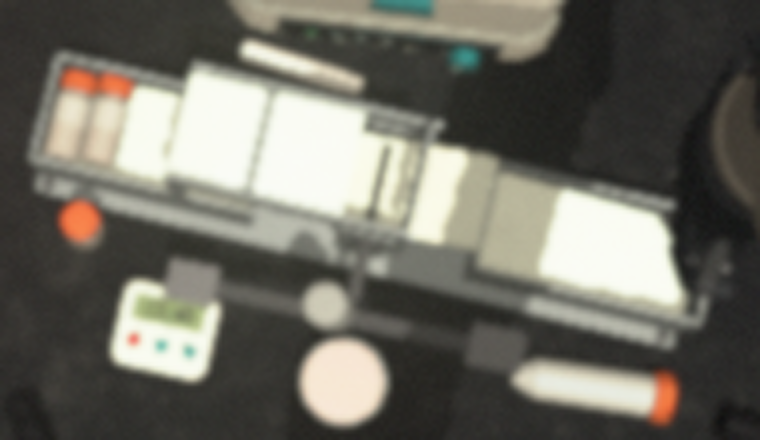

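Both vials lie side by side at the end of the left chute, at (72,115) and (108,120). The gate is left-low and the bystanders haven't moved.

```bash
python3 -c "
from station import bot
print(bot.hand_in())"
```

```text
the job is handed in; nothing more can be done
None
```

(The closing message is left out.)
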